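# Rock test of a square flange on the surface plate

### The arm

A 6-joint arm with a two-finger parallel gripper is mounted at the origin on a cart in front of the work surface, level with it; the furniture and walls round the work are solid. World frame = base frame: x ahead of the robot, y to its left, z up, the work surface at z = 0. Lengths are in m, angles in rad, forces in N, time in s.
With the tool pointing down it reaches from about 0.35 to 0.875 m from the base axis. Payload 4.2 kg.
Tool frame: the origin (TCP) lies on the mounting face of the last link; the fingertips stand 182 mm ahead of it and the grasp point (between the pads) lies arm.grip_depth ahead of it (arm.grip_depth is the distance from the TCP to the grasp point, in m); z points along the fingers, y is the line along which they close (so a half turn about z gives the same grasp; the last joint's range is limited). The gripper opens to 87 mm and grips with 3 to 60 N. Pads are 19 mm wide; open, the fingers measure 117 mm over their backs; the gripper's body (75 mm by 190 mm) begins 51 mm behind the grasp point.
Start: joints at [1.388, 0.385, 0.008, 0, -1.194, -0.259], TCP at [0.267, 0.565, 0.405] pointing down, gripper open.
Joint ranges: [-3.14, 3.14], [-1.21, 2.06], [-1.07, 1.41], [-3.16, 2.05], [-2.99, -0.16], [-3.1, 3.1]. Speed limits (rad/s): [2.79, 2.79, 3.14, 3.14, 3.14, 3.14].

### API

Orientations are given as a unit quaternion [w, x, y, z].
In Python, from plant import arm gives the robot as it stands.
- The arm moves only by the tool carry_out, never from a script. Its argument "steps" is a list of rows, each a list of 4 numbers: the shift along the tool's x, y, z in cm, then the turn about the tool's z in degrees. A call has 1 to 10 rows; each row shifts and turns the commanded pose from where the row before left it, along the tool's axes as they then stand; what a row does not reach is not made up. A row lasts 1/12 s, in which the tool goes at most 41.7 mm and 7.16 degrees, less where a joint would pass 70% of its speed; a pose out of reach is approached as far as the arm can. A call with a gripper value outside its range is refused whole. "claw" is the opening, from 0 (shut) to 1 (fully open), set as the call begins (left out, the last holds). The fingers move at their own pace and stop on an object; "grip_force" is the grip in N (left out, the last holds). Time passes only in rows, so rows that do not move let the fingers close. It gives the time, the measured TCP pose, the force, the opening and the grip force at its end, in the units of the state.
- arm.sense(): the state, without advancing time (a new reading comes with each control period).
- arm.snapshot(name): name is "scene" or "top" or "wrist"; returns (picture, depth): 420x560x3 uint8, red, green, blue; 420x560 float32, m along the optical axis (not along the pixel's ray), 0 where there is no reading.
- arm.get_calibration(name): a dict with "intrinsics" (3x3 intrinsics, pixels), "k1" (the pictures are not rectified: a ray, as slopes to the right and down, at radius r is drawn at 1 + k1 r^2 times it, then the intrinsics apply), "R" (3x3) and "t" (3): a world point X has camera coordinates R X + t. Camera axes: x right, y down, z forward; pixel columns grow to the right and rows downward; lengths in m; the calibration is good to about 2 mm. A picture is of the moment at which its call begins: read the wrist's pose just before it. get_calibration takes no time and is no camera call; for the wrist camera it gives the pose at the moment of the call.
- arm.close_job(): hands the job in; it is judged then, once.
The state is a dict: "time": time; "joints": joint angles; "dq": joint speeds; "joint_torque": joint torques, N m; "tcp_pos": TCP position; "tcp_rot": TCP orientation; "force": force on the tool from outside, world axes, zero at the start; "torque": the same for the moment, N m; "opening": finger opening in m; "gripper_force": force on a finger pad.
Only numpy, scipy, OpenCV 4.12 (cv2) and the standard library are available. Lean on these libraries where they do the work, as an engineer would, in place of code of your own. Each camera call takes 0.05 s, during which the arm holds its last target. There are 200 camera calls.

### The job

Test the square flange for rocking on the surface plate: press its raised corner down until it sits on the plate and hold it there for a moment, then press the diagonally opposite corner down in the same way, so that the flange rocks back. Do not push the flange along the plate, and leave the round flange and the nut where they are.

Things in the scene. Friction and masses are not known exactly. Their poses are not given: they have to be found in the camera images.
- surface_plate: fixed dark cast surface plate on the table, 250 x 400 x 40 mm (x, y, z), with a flat level top and a round lug in the middle of each short side; origin at the centre of its underside, so its top is 40 mm above the origin; z up. A fixed bench grinder 0.22 m high stands close to its near left corner: keep the gripper clear of it
- square_flange: loose square steel flange, 140 mm a side with trimmed corners, 12 mm thick, neck 54 mm across in the middle, 43 mm high in all; about 0.8 kg. Bent along one diagonal: it rocks 8 degrees about that fold, tips over very easily and stays as tipped; a corner pressed home feels rigid. Origin under its centre on the fold, at plate-top height; at the start x points to the raised corner, y along the fold, z up
- raised_corner (a point): where to press: point on the top face at the flange's corner that is raised at the start, 80 mm from the centre, 12 mm inside the tip of the corner; at the start 23 mm above the surface plate's top, 11 mm lower when pressed home
- seated_corner (a point): where to press: point on the top face at the diagonally opposite corner, which sits on the plate at the start, 80 mm from the centre, 12 mm inside the tip; 12 mm above the surface plate's top when seated, 11 mm higher once the raised corner has been pressed down
- round_flange: bystander: loose round steel flange, 100 mm across, 13 mm thick, with a neck 48 mm across and 34 mm high in all; lies flat on the surface plate; origin at the centre of its underside
- nut: bystander: loose bright hexagon nut, 34 x 30 x 16 mm, lying near the middle of the surface plate's edge that faces the robot; origin at the centre of its underside

How it is judged:
By the outcome, as a careful person would: the job done as asked, in the order asked, and still so for the second after the job is handed in, with the robot touching nothing.
It also fails if it takes over 38 s, if anything falls off the work surface, if the arm or the gripper's body presses on something with over 40 N, if the wrist force passes 120 N, or if a joint passes its speed limit or range.

## Working session

There is one attempt and no reset: what is moved stays moved. The work goes in short steps, Python scripts to look and compute and a tool call to move; the robot and the scene stay as the last step left them, time stands still between calls to the robot, and variables do not carry over. Pictures are saved under pics/ and viewed, at most 10 in all, crops included, and the job is handed in when it is done.

Besides the shell and the picture viewer there is one more tool, called after ">>>" by a JSON object that holds its "method" and its "body", one argument or row to a line. carry_out: Moves the arm, as the interface text tells. Its arguments: {"type":"object","properties":{"steps":{"type":"array"},"claw":{"type":"number"},"grip_force":{"type":"number"}},"required":["steps"]}

```bash
mkdir -p pics; ls
python3 - <<'E'
from plant import arm
import cv2,numpy as np
print(arm.grip_depth); s=arm.sense()
print({k:np.round(v,3) for k,v in s.items()})
for n in("scene","top"):
    p,d=arm.snapshot(n); c=arm.get_calibration(n); np.savez("pics/"+n,p=p,d=d,**{k:np.array(v) for k,v in c.items()})
    cv2.imwrite(f"pics/{n}.png",p[...,::-1]); print(n,c)
E
```

```text
pics
0.1635
{'time': np.float64(0.0), 'joints': array([ 1.388e+00,  3.860e-01,  7.000e-03, -1.000e-03, -1.194e+00,
       -2.590e-01]), 'dq': array([ 0.   ,  0.002,  0.001,  0.   , -0.001,  0.001]), 'joint_torque': array([ 1.0000e-03, -3.9066e+01,  1.8740e+01,  4.2200e+00,  1.1000e-02,
       -0.0000e+00]), 'tcp_pos': array([0.267, 0.565, 0.404]), 'tcp_rot': array([ 0.001,  0.976, -0.219, -0.   ]), 'force': array([-0.406, -0.398,  0.16 ]), 'torque': array([-0.029,  0.036,  0.003]), 'gripper_force': np.float64(0.0), 'opening': np.float64(0.087)}
scene {'intrinsics': array([[533.77769224,   0.        , 281.75408205],
       [  0.        , 533.77769224, 209.53638772],
       [  0.        ,   0.        ,   1.        ]]), 'k1': -0.030848596064555096, 'R': array([[ 0.79913825, -0.60097228, -0.01450429],
       [-0.46823506, -0.60713794, -0.64198088],
       [ 0.37700661,  0.51982289, -0.76658344]]), 't': array([-0.57329286,  0.20870826,  0.82442587])}
top {'intrinsics': array([[398.89858368,   0.        , 279.47066055],
       [  0.        , 398.89858368, 212.65366057],
       [  0.        ,   0.        ,   1.        ]]), 'k1': -0.10161949013775468, 'R': array([[ 0.01098383, -0.99991571, -0.0069226 ],
       [-0.9957117 , -0.01030116, -0.09193533],
       [ 0.09185627,  0.00790272, -0.99574092]]), 't': array([-0.18965   ,  0.60241147,  0.88649849])}
```

View pics/top.png

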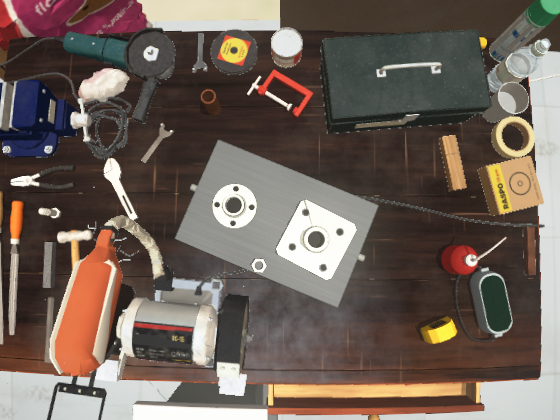

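View pics/scene.png

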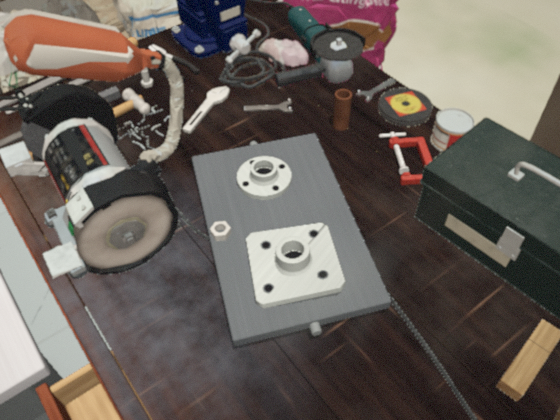

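The top view shows the round flange at (234,205), the square flange at (316,240) with corners near (305,202), (356,212), (328,278) and (277,263), and the nut at (259,265). The grinder is at lower left. Next I'll measure the flange using depth.

```bash
cat > h.py <<'E'
import numpy as np,cv2
def world(z,uv,depth=None,zp=None):
    """pixels -> world, by depth along the axis or onto the plane z=zp"""
    K,R,t,k=z['intrinsics'],z['R'],z['t'],float(z['k1'])
    uv=np.asarray(uv,float).reshape(-1,1,2)
    n=cv2.undistortPoints(uv,K,np.array([k,0,0,0,0.]))[:,0]
    ray=np.c_[n,np.ones(len(n))]@R; c=-R.T@t
    s=np.asarray(depth) if depth is not None else (zp-c[2])/ray[:,2]
    return c+ray*np.reshape(s,(-1,1))
def project(z,X):
    k=float(z['k1']); return cv2.projectPoints(np.asarray(X,float),cv2.Rodrigues(z['R'])[0],z['t'],z['intrinsics'],np.array([k,0,0,0,0.]))[0][:,0]
E
python3 - <<'E'
from h import *
for n,seed in(("top",(340,250)),("scene",(320,285))):
    z=dict(np.load(f"pics/{n}.npz")); p,d=z['p'],z['d']
    m=(p.min(2)>165).astype(np.uint8)
    _,lab=cv2.connectedComponents(m,connectivity=4); f=(lab==lab[seed[1],seed[0]]).astype(np.uint8)
    cnt=max(cv2.findContours(f,0,1)[0],key=cv2.contourArea)
    fe=cv2.erode(f,np.ones((3,3)))
    v,u=np.nonzero(fe*(d>0)); P=world(z,np.c_[u,v],d[v,u])
    # plate top
    hull=cv2.convexHull(cnt); 
    print(n,f.sum(),"z pct",np.percentile(P[:,2],[2,25,50,75,98]).round(4))
    ap=cv2.approxPolyDP(hull,6,True)[:,0]; print("hull",ap.tolist())
    c=world(z,ap.astype(float),zp=.055); print(c.round(3).tolist())
    q=world(z,cv2.boxPoints(cv2.minAreaRect(cnt)),zp=.055);print("box",q.round(3).tolist(), q.mean(0).round(3),np.linalg.norm(q-np.roll(q,1,0),axis=1).round(3))
    c0=q.mean(0)
    # fit each half plane by diagonals
    for i in range(4):
        e=(q[i]-c0)[:2]; L=np.linalg.norm(e); e/=L; r=P[:,:2]-c0[:2]
        s=r@e; w=abs(r@[-e[1],e[0]])
        k=(s>.065)&(s<.09)&(w<.03)
        print("corner dir",np.degrees(np.arctan2(e[1],e[0])).round(1),L.round(3),"z at ~80:",P[k,2].mean().round(4),P[k,2].std().round(4),k.sum(),s[k].mean().round(3))
    # plate grey level
    if n=="top": uv=[[200,225],[260,180],[330,185],[320,290],[370,210],[345,290],[275,290],[220,160]]
    else: uv=[[215,180],[300,160],[330,200],[250,320],[365,300],[225,260]]
    for a in uv: print("plate z",a,world(z,[a],[d[a[1],a[0]]]).round(4))
E
```

```text
top 3485 z pct [0.0493 0.0519 0.0538 0.0576 0.0838]
hull [[356, 229], [328, 279], [276, 249], [306, 199]]
[[0.567, -0.354, 0.055], [0.457, -0.292, 0.055], [0.521, -0.177, 0.055], [0.633, -0.242, 0.055]]
box [[0.513, -0.171, 0.055], [0.638, -0.233, 0.055], [0.575, -0.359, 0.055], [0.451, -0.295, 0.055]] [ 0.544 -0.264  0.055] [0.139 0.14  0.141 0.139]
corner dir 108.5 0.099 z at ~80: 0.0518 0.0016 161 0.074
corner dir 18.5 0.099 z at ~80: 0.053 0.0018 109 0.074
corner dir -72.0 0.099 z at ~80: 0.0624 0.0018 161 0.074
corner dir -161.7 0.098 z at ~80: 0.0526 0.0018 135 0.075
plate z [200, 225] [[ 0.5735 -0.0031  0.0369]]
plate z [260, 180] [[ 0.6776 -0.1381  0.0389]]
plate z [330, 185] [[ 0.6674 -0.2975  0.041 ]]
plate z [320, 290] [[ 0.4312 -0.2754  0.0409]]
plate z [370, 210] [[ 0.6116 -0.389   0.038 ]]
plate z [345, 290] [[ 0.4313 -0.3316  0.0383]]
plate z [275, 290] [[ 4.261e-01 -1.746e-01  1.000e-04]]
plate z [220, 160] [[ 0.7225 -0.0459  0.0436]]
scene 5172 z pct [0.0485 0.0508 0.0529 0.0569 0.0824]
hull [[326, 225], [340, 287], [260, 303], [249, 234]]
[[0.629, -0.242, 0.055], [0.568, -0.348, 0.055], [0.455, -0.296, 0.055], [0.516, -0.179, 0.055]]
box [[0.511, -0.173, 0.055], [0.649, -0.239, 0.055], [0.572, -0.358, 0.055], [0.449, -0.296, 0.055]] [ 0.545 -0.267  0.055] [0.138 0.153 0.142 0.138]
corner dir 109.9 0.099 z at ~80: 0.0505 0.0013 292 0.076
corner dir 14.8 0.107 z at ~80: 0.0517 0.0017 162 0.074
corner dir -73.8 0.095 z at ~80: 0.0615 0.0014 228 0.073
corner dir -162.9 0.101 z at ~80: 0.0516 0.0016 284 0.076
plate z [215, 180] [[ 0.5444 -0.0252  0.037 ]]
plate z [300, 160] [[ 0.7    -0.0819  0.0389]]
plate z [330, 200] [[ 0.6802 -0.1934  0.0384]]
plate z [250, 320] [[ 0.4311 -0.3023  0.0381]]
plate z [365, 300] [[ 0.5911 -0.3818  0.0384]]
plate z [225, 260] [[ 0.461  -0.1875  0.0377]]
```

Run:
```python
from h import *
for n in("top","scene"):
    z=dict(np.load(f"pics/{n}.npz")); d=z['d']; v,u=np.nonzero(d>0); P=world(z,np.c_[u,v],d[v,u])
    k=(P[:,2]>.1)&(P[:,0]>.35)&(P[:,0]<.8)&(P[:,1]<.3)&(P[:,1]>-.3)
    Q=P[k]; print(n,k.sum(),Q.min(0).round(3),Q.max(0).round(3))
    for y in np.arange(-.3,.3,.05):
        j=(Q[:,1]>=y)&(Q[:,1]<y+.05)
        if j.sum()>3: print(y.round(2),"xmax",np.percentile(Q[j,0],99).round(3),"zmax",Q[j,2].max().round(3))
    for X in([.569,-.339,.063],[.520,-.189,.052]): print(project(z,[X]).round(0))
```

```text
top 11930 [ 0.35 -0.3   0.1 ] [0.799 0.157 0.369]
-0.3 xmax 0.799 zmax 0.136
-0.15 xmax 0.428 zmax 0.214
-0.1 xmax 0.43 zmax 0.216
-0.05 xmax 0.409 zmax 0.193
-0.0 xmax 0.411 zmax 0.192
0.05 xmax 0.485 zmax 0.349
0.1 xmax 0.576 zmax 0.369
0.15 xmax 0.494 zmax 0.366
[[350. 228.]]
[[282. 250.]]
scene 14899 [ 0.35 -0.3   0.1 ] [0.799 0.187 0.367]
-0.3 xmax 0.799 zmax 0.135
-0.15 xmax 0.423 zmax 0.212
-0.1 xmax 0.428 zmax 0.214
-0.05 xmax 0.403 zmax 0.19
-0.0 xmax 0.407 zmax 0.19
0.05 xmax 0.484 zmax 0.347
0.1 xmax 0.575 zmax 0.367
0.15 xmax 0.493 zmax 0.365
[[337. 280.]]
[[255. 238.]]
```

Run:
```python
from h import *
z=dict(np.load("pics/top.npz")); d=z['d']; v,u=np.nonzero(d>0); P=world(z,np.c_[u,v],d[v,u])
H=np.zeros((12,20))
ix=((P[:,0]-.15)/.06).astype(int); iy=((.75-P[:,1])/.06).astype(int)
ok=(ix>=0)&(ix<12)&(iy>=0)&(iy<20)&(P[:,0]>.15)&(P[:,1]<.75)
np.maximum.at(H,(ix[ok],iy[ok]),P[ok,2])
print("rows x from far; cols y",(.75-.06*np.arange(20)-.03).round(2))
for i in range(11,-1,-1): print((.18+.06*i).__round__(2),(H[i]*100).round().astype(int))
```

```text
rows x from far; cols y [ 0.72  0.66  0.6   0.54  0.48  0.42  0.36  0.3   0.24  0.18  0.12  0.06
  0.   -0.06 -0.12 -0.18 -0.24 -0.3  -0.36 -0.42]
0.84 [ 0  0  0  0  0 18 18 18  8  5  5  1  9  8  0  2  2 14 14 14]
0.78 [ 0  0  0  2 11 18 18 18  7  3  1  1  0  4  4  1  1 14 14 14]
0.72 [0 0 0 0 2 2 3 2 3 1 1 1 4 4 5 4 4 0 0 1]
0.66 [0 0 0 1 2 2 2 2 1 1 0 1 4 8 8 5 5 4 4 1]
0.6 [ 0  0  0  1  3  3  7  0  0  1 21  4  4  8  8  6  6  7  7  4]
0.54 [ 0  0  0  0  3  2  3  3  2  0 26  5  5  6  5  6  9  9  7  1]
0.48 [ 0  0  0  0  2  0  2  3  0 32 32 26  3  4  6  6  6  6  4  1]
0.42 [ 0  0  0  0  1  0  2  0  0 36 35 29 17 21 20  4  4  4  4  1]
0.36 [ 0  0  0  0  1  0  2  0  0 37 37 32 19 22 21  1  0  1  0  1]
0.3 [ 0  0  0  0  1  0  2  0 24 24 35 19 19 21 22  1  0  0  0  0]
0.24 [ 0  0  0  0  0  0  1  0 26 24 26  0  3 12 13  0  0  0  0  0]
0.18 [0 0 0 0 0 0 0 0 0 0 0 0 0 0 0 0 0 0 0 0]
```

Run:
```python
from plant import arm
import cv2
p,d=arm.snapshot("wrist"); cv2.imwrite("pics/w0.png",p[...,::-1])
im=cv2.imread("pics/top.png")[190:420,0:260]; cv2.imwrite("pics/crop.png",cv2.resize(im,None,fx=2.5,fy=2.5))
```

```text
(no output)
```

View pics/crop.png

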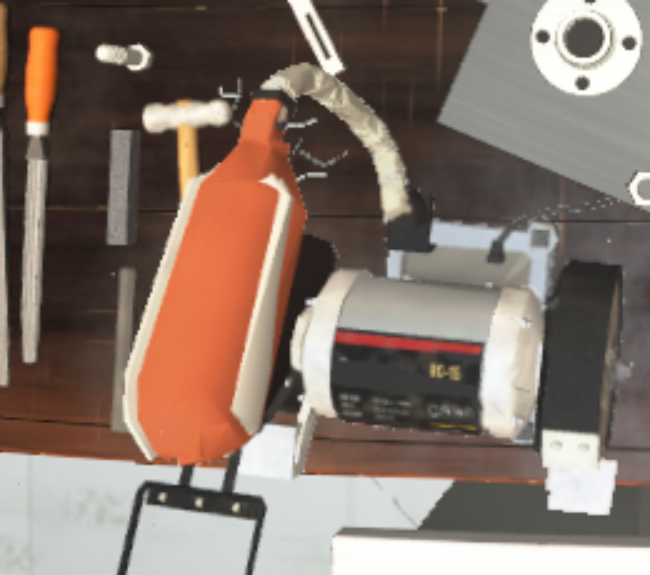

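The crop shows that the grinder's dust bag (orange) stands about 0.37 m high, with its hose reaching x≈0.58. I'll raise the gripper and cross high, then come down over the raised corner.

>>> {"method": "carry_out", "body": {
  "steps": [
    [0,0,-3,0],
    [0,0,-4,0],
    [0,0,-4,0],
    [0,0,-4,0],
    [0,0,-4,0],
    [0,0,-1,0]
  ],
  "claw": 0,
  "grip_force": 20
}}

```text
time: 0.65
tcp_pos: [0.2674, 0.5637, 0.6126]
tcp_rot: [-0.006, 0.976, -0.219, 0.001]
force: [0.8, 0.4, 1.9]
opening: 0.0551
gripper_force: 0.0
```

>>> {"method": "carry_out", "body": {
  "steps": [
    [3.7,1.2,0,0],
    [3.7,1.2,0,0],
    [3.7,1.2,0,0],
    [3.7,1.2,0,0],
    [3.7,1.2,0,0],
    [3.7,1.2,0,0],
    [3.7,1.2,0,0],
    [3.7,1.2,0,0],
    [3.7,1.2,0,0],
    [3.7,1.2,0,0]
  ]
}}

```text
time: 1.48
tcp_pos: [0.5514, 0.2968, 0.6045]
tcp_rot: [0.0, 0.976, -0.219, -0.0]
force: [-0.7, 0.0, 0.4]
opening: 0.001
gripper_force: 0.0
```

>>> {"method": "carry_out", "body": {
  "steps": [
    [2.2,3.2,0,0],
    [2.2,3.2,0,0],
    [2.2,3.2,0,0],
    [2.2,3.2,0,0],
    [2.2,3.2,0,0],
    [2.2,3.2,0,0],
    [2.2,3.2,0,0],
    [2.2,3.2,0,0],
    [2.2,3.2,0,0]
  ]
}}

```text
time: 2.23
tcp_pos: [0.6061, -0.0485, 0.6045]
tcp_rot: [-0.0, 0.976, -0.219, -0.0]
force: [1.3, 0.3, -0.8]
opening: 0.0004
gripper_force: 0.0
```

>>> {"method": "carry_out", "body": {
  "steps": [
    [1.1,3.5,0,0],
    [1.1,3.5,0,0],
    [1.1,3.5,0,0],
    [1.1,3.5,0,0],
    [1.1,3.5,0,0],
    [1.1,3.5,0,0],
    [1.1,3.5,0,0],
    [1.1,3.5,0,0]
  ]
}}

```text
time: 2.9
tcp_pos: [0.5655, -0.3391, 0.6044]
tcp_rot: [-0.0, 0.976, -0.219, -0.0]
force: [0.4, 0.7, 0.5]
opening: 0.0002
gripper_force: 0.0
```

>>> {"method": "carry_out", "body": {
  "steps": [
    [0,0,4,7],
    [0,0,4,7],
    [0,0,4,7],
    [0,0,4,7],
    [0,0,4,7],
    [0,0,4,0],
    [0,0,0,0],
    [0,0,0,0]
  ]
}}

```text
time: 3.57
tcp_pos: [0.566, -0.3375, 0.3628]
tcp_rot: [0.001, 0.865, -0.502, -0.003]
force: [0.3, -0.4, 2.0]
opening: 0.0004
gripper_force: 0.0
```

Run:
```python
from h import *
from plant import arm
s=arm.sense(); c=arm.get_calibration("wrist"); p,d=arm.snapshot("wrist")
cv2.imwrite("pics/w1.png",p[...,::-1]); z={**{k:np.array(v) for k,v in c.items()}}; np.savez("pics/w1",p=p,d=d,**z)
print(s['tcp_pos'].round(4) if hasattr(s['tcp_pos'],'round') else s['tcp_pos'],s['tcp_rot'],s['joints'])
from scipy.spatial.transform import Rotation as Ro
print(Ro.from_quat(np.roll(s['tcp_rot'],-1)).as_matrix().round(3))
print(project(z,[[.5445,-.264,.055],[.569,-.339,.063],[.52,-.189,.052]]))
```

```text
[ 0.566  -0.3375  0.3628] [ 0.0009227   0.86481095 -0.50208962 -0.00268188] [-2.92671818e-01  4.72158953e-01  3.99290483e-02  6.09743510e-04
 -1.14421162e+00  8.11182930e-01]
[[ 0.496 -0.868 -0.006]
 [-0.868 -0.496  0.001]
 [-0.004  0.004 -1.   ]]
[[263.21937501 274.44092406]
 [278.62908401 202.16175808]
 [249.90341097 337.84670808]]
```

View pics/w1.png

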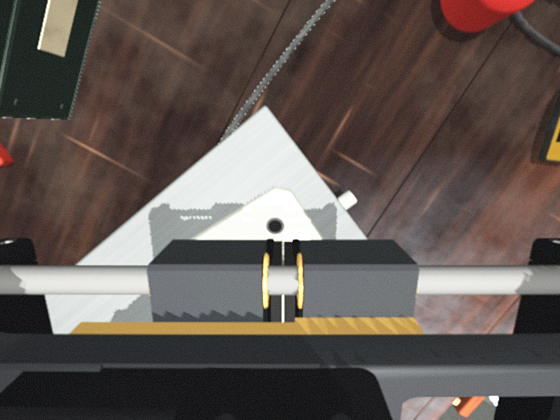

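The wrist view shows the raised corner's trimmed tip at (282,189) and its bolt hole at (275,226). That agrees with my press point at (279,202) to about 2 mm, so I'll go down.

>>> {"method": "carry_out", "body": {
  "steps": [
    [0.35,-0.1,2,0],
    [0,0,3,0],
    [0,0,3,0],
    [0,0,1.5,0],
    [0,0,0.5,0],
    [0,0,0.3,0],
    [0,0,0,0],
    [0,0,0,0]
  ]
}}

```text
time: 4.28
tcp_pos: [0.5696, -0.3403, 0.2646]
tcp_rot: [-0.0, 0.865, -0.502, 0.003]
force: [-0.3, 0.4, 0.1]
opening: 0.0003
gripper_force: 0.0
```

>>> {"method": "carry_out", "body": {
  "steps": [
    [0,0,0.2,0],
    [0,0,0.2,0],
    [0,0,0.2,0],
    [0,0,0.2,0],
    [0,0,0.2,0],
    [0,0,0,0],
    [0,0,0,0]
  ]
}}

```text
time: 4.87
tcp_pos: [0.5686, -0.34, 0.2515]
tcp_rot: [0.0, 0.865, -0.502, -0.0]
force: [-0.2, 0.3, -0.3]
opening: 0.0006
gripper_force: 0.0
```

>>> {"method": "carry_out", "body": {
  "steps": [
    [0,0,0.15,0],
    [0,0,0.15,0],
    [0,0,0.15,0],
    [0,0,0.15,0],
    [0,0,0.1,0],
    [0,0,0,0]
  ]
}}

```text
time: 5.37
tcp_pos: [0.5686, -0.34, 0.2444]
tcp_rot: [0.0, 0.865, -0.502, -0.0]
force: [0.5, 0.7, 0.3]
opening: 0.0006
gripper_force: 0.0
```

>>> {"method": "carry_out", "body": {
  "steps": [
    [0,0,0.1,0],
    [0,0,0.1,0],
    [0,0,0.1,0],
    [0,0,0.1,0],
    [0,0,0.1,0],
    [0,0,0,0]
  ]
}}

```text
time: 5.87
tcp_pos: [0.5686, -0.3399, 0.2394]
tcp_rot: [0.0, 0.865, -0.502, -0.0]
force: [0.1, 0.5, 0.0]
opening: 0.0008
gripper_force: 0.0
```

>>> {"method": "carry_out", "body": {
  "steps": [
    [0,0,0.1,0],
    [0,0,0.1,0],
    [0,0,0.1,0],
    [0,0,0,0],
    [0,0,0,0]
  ]
}}

```text
time: 6.28
tcp_pos: [0.5686, -0.34, 0.2366]
tcp_rot: [0.0, 0.865, -0.502, -0.0]
force: [0.2, 0.4, 0.4]
opening: 0.0001
gripper_force: 0.0
```

>>> {"method": "carry_out", "body": {
  "steps": [
    [0,0,0.1,0],
    [0,0,0,0],
    [0,0,0,0]
  ]
}}

```text
time: 6.53
tcp_pos: [0.5686, -0.34, 0.2357]
tcp_rot: [0.0, 0.865, -0.502, -0.0]
force: [0.6, 0.4, 0.1]
opening: 0.0003
gripper_force: 0.0
```

>>> {"method": "carry_out", "body": {
  "steps": [
    [0,0,0.05,0],
    [0,0,0.05,0],
    [0,0,0,0]
  ]
}}

```text
time: 6.78
tcp_pos: [0.5686, -0.34, 0.2347]
tcp_rot: [0.0, 0.865, -0.502, -0.0]
force: [0.2, -0.8, -0.2]
opening: 0.0003
gripper_force: 0.0
```

>>> {"method": "carry_out", "body": {
  "steps": [
    [0,0,0.05,0],
    [0,0,0,0]
  ]
}}

```text
time: 6.95
tcp_pos: [0.5687, -0.34, 0.2344]
tcp_rot: [0.0, 0.865, -0.502, 0.0]
force: [0.2, 0.2, 1.2]
opening: 0.0007
gripper_force: 0.5
```

Run:
```python
from h import *
from plant import arm
p,d=arm.snapshot("scene"); im=p[205:325,220:370,::-1]
cv2.imwrite("pics/s1.png",cv2.resize(im,None,fx=4,fy=4,interpolation=cv2.INTER_CUBIC)); print(arm.sense()['force'])
```

```text
[-0.5132242   0.15893466  0.89955901]
```

View pics/s1.png

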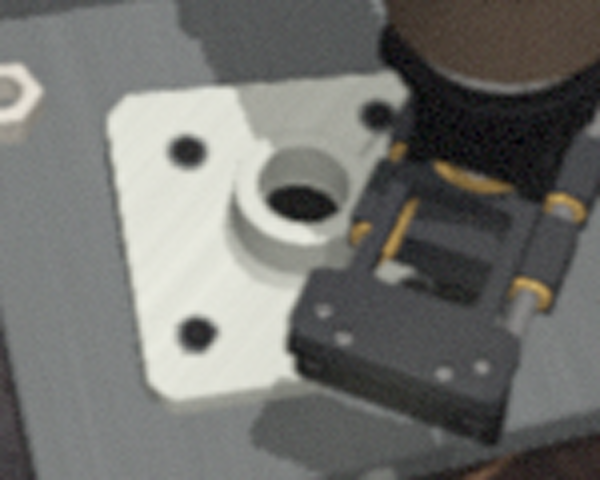

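The flange's near half is in view and the press corner is hidden behind the gripper. I'll continue in small steps until it feels rigid.

>>> {"method": "carry_out", "body": {
  "steps": [
    [0,0,0.05,0],
    [0,0,0.05,0],
    [0,0,0,0]
  ]
}}

```text
time: 7.25
tcp_pos: [0.5687, -0.34, 0.2341]
tcp_rot: [0.0, 0.865, -0.502, 0.0]
force: [-2.2, 2.0, 4.3]
opening: 0.0008
gripper_force: 2.5
```

```bash
cat > tilt.py <<'E'
from h import *
from plant import arm
def tilt():
    p,d=arm.snapshot("scene"); z={k:np.array(v) for k,v in arm.get_calibration("scene").items()}
    v,u=np.nonzero((d>0)&(p.min(2)>140)); P=world(z,np.c_[u,v],d[v,u]); c=np.array([.5445,-.264])
    for a in(-72,18,108,198):
        e=np.array([np.cos(np.radians(a)),np.sin(np.radians(a))]); r=P[:,:2]-c; s=r@e; w=abs(r@[-e[1],e[0]])
        k=(s>.06)&(s<.09)&(w<.025)&(P[:,2]<.075)&(P[:,2]>.044); print(a,k.sum(),np.median(P[k,2]).round(4))
    s=arm.sense(); print(np.round(s['tcp_pos'],4),np.round(s['force'],2),s['time'])
tilt()
E
python3 tilt.py
```

```text
-72 0 nan
18 100 0.0527
108 366 0.0614
198 452 0.0511
[ 0.5687 -0.34    0.2342] [-1.7   1.31  5.15] 7.3
  return _methods._mean(a, axis=axis, dtype=dtype,
  ret = ret.dtype.type(ret / rcount)
```

The flange has rocked: the opposite corner is 11 mm up, and the force is building against the stop. I'll press a little more and hold.

>>> {"method": "carry_out", "body": {
  "steps": [
    [0,0,0.05,0],
    [0,0,0.05,0],
    [0,0,0.05,0],
    [0,0,0,0]
  ]
}}

```text
time: 7.63
tcp_pos: [0.5687, -0.34, 0.2338]
tcp_rot: [0.0, 0.865, -0.502, 0.0]
force: [-3.6, 3.3, 9.8]
opening: 0.0006
gripper_force: 5.0
```

>>> {"method": "carry_out", "body": {
  "steps": [
    [-0.05,0,0,0],
    [0,0,0.05,0],
    [0,0,0,0],
    [0,0,0,0],
    [0,0,0,0],
    [0,0,0,0]
  ]
}}

```text
time: 8.13
tcp_pos: [0.5685, -0.3398, 0.2338]
tcp_rot: [0.0, 0.865, -0.502, 0.001]
force: [-2.9, 2.8, 10.5]
opening: 0.0004
gripper_force: 5.4
```

>>> {"method": "carry_out", "body": {
  "steps": [
    [-0.03,0,0.03,0],
    [0,0,0.03,0],
    [0,0,0,0],
    [0,0,0,0],
    [0,0,0,0],
    [0,0,0,0],
    [0,0,0,0],
    [0,0,0,0]
  ]
}}

```text
time: 8.8
tcp_pos: [0.5684, -0.3397, 0.2338]
tcp_rot: [0.0, 0.865, -0.502, 0.001]
force: [-4.3, 1.8, 11.8]
opening: 0.0005
gripper_force: 6.2
```

>>> {"method": "carry_out", "body": {
  "steps": [
    [0,0,-0.1,0],
    [0,0,-0.1,0],
    [0,0,-0.2,0],
    [0,0,-0.5,0],
    [0,0,-2,0],
    [0,0,-3,0],
    [0,0,-3,0],
    [0,0,0,0]
  ]
}}

```text
time: 9.47
tcp_pos: [0.5699, -0.34, 0.3267]
tcp_rot: [-0.0, 0.865, -0.502, 0.006]
force: [1.6, -0.4, 1.5]
opening: 0.0003
gripper_force: 0.0
```

```bash
python3 tilt.py 2>/dev/null;  python3 - <<'E'
from h import *
from plant import arm
p,d=arm.snapshot("top"); z={k:np.array(v) for k,v in arm.get_calibration("top").items()}
m=(p.min(2)>165).astype(np.uint8)
_,lab=cv2.connectedComponents(m,connectivity=4); l=lab[265,300]; f=(lab==l).astype(np.uint8); print(l,f.sum())
q=world(z,cv2.boxPoints(cv2.minAreaRect(max(cv2.findContours(f,0,1)[0],key=cv2.contourArea))),zp=.055);print(q.round(3).tolist(),q.mean(0))
E
```

```text
-72 386 0.0505
18 42 0.0529
108 366 0.0609
198 462 0.0512
[ 0.5692 -0.3395  0.3237] [-0.03  0.03 -0.15] 9.5167
102 1073
[[0.504, -0.19, 0.055], [0.566, -0.22, 0.055], [0.514, -0.327, 0.055], [0.452, -0.296, 0.055]] [ 0.50904408 -0.25827727  0.055     ]
```

Corner one stays down at 50.5 mm and the opposite corner is up at 61 mm. Corner positions haven't changed, so I'll go over to the opposite corner.

>>> {"method": "carry_out", "body": {
  "steps": [
    [-2,-0.4,0,0],
    [-3,-0.6,0,0],
    [-3.5,-0.7,0,0],
    [-3.5,-0.7,0,0],
    [-2.5,-0.6,0,0],
    [-1,-0.2,0,0],
    [0,0,0,0],
    [0,0,0,0],
    [0,0,0,0]
  ]
}}

```text
time: 10.32
tcp_pos: [0.5197, -0.1894, 0.3191]
tcp_rot: [0.0, 0.865, -0.503, -0.0]
force: [0.6, 0.7, -0.3]
opening: 0.0003
gripper_force: 0.0
```

Run:
```python
from h import *
from plant import arm
print(arm.sense()['tcp_pos'])
for n in("scene",):
    p,d=arm.snapshot(n); cv2.imwrite("pics/s2.png",cv2.resize(p[170:330,180:380,::-1],None,fx=3.5,fy=3.5))
```

```text
[ 0.51966049 -0.18939597  0.31911737]
```

View pics/s2.png

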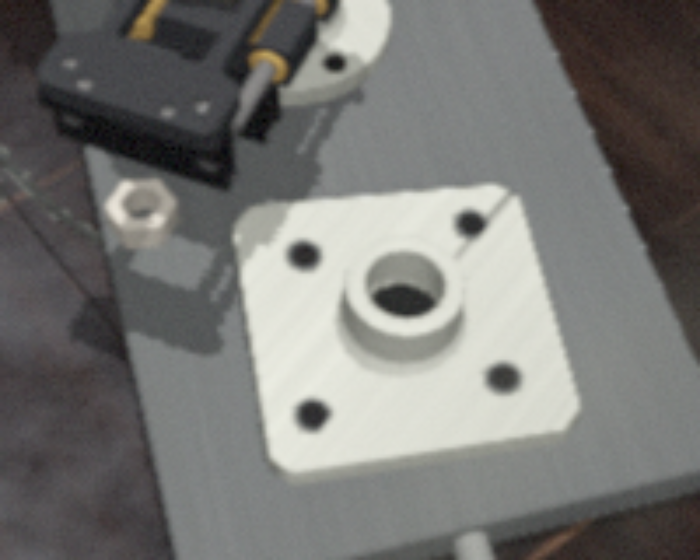

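The scene crop shows the gripper above the raised opposite corner (at about (245,225) in the crop). The nut at (140,210) is clear, so I'll descend.

>>> {"method": "carry_out", "body": {
  "steps": [
    [0,0,2,0],
    [0,0,2.5,0],
    [0,0,1.5,0],
    [0,0,0.5,0],
    [0,0,0.3,0],
    [0,0,0,0],
    [0,0,0,0]
  ]
}}

```text
time: 10.95
tcp_pos: [0.5198, -0.1892, 0.2524]
tcp_rot: [-0.0, 0.865, -0.502, 0.001]
force: [-0.8, -0.2, 0.8]
opening: 0.0005
gripper_force: 0.0
```

>>> {"method": "carry_out", "body": {
  "steps": [
    [0,0,0.15,0],
    [0,0,0.15,0],
    [0,0,0.1,0],
    [0,0,0.1,0],
    [0,0,0.1,0],
    [0,0,0,0]
  ]
}}

```text
time: 11.45
tcp_pos: [0.5192, -0.1887, 0.2456]
tcp_rot: [0.0, 0.865, -0.502, -0.0]
force: [-0.3, -0.5, 0.5]
opening: 0.0005
gripper_force: 0.0
```

>>> {"method": "carry_out", "body": {
  "steps": [
    [0,0,0.1,0],
    [0,0,0.1,0],
    [0,0,0.1,0],
    [0,0,0.1,0],
    [0,0,0,0]
  ]
}}

```text
time: 11.87
tcp_pos: [0.5192, -0.1888, 0.2414]
tcp_rot: [0.0, 0.865, -0.502, -0.0]
force: [-0.0, 0.1, -0.8]
opening: 0.0002
gripper_force: 0.0
```

Home should be at TCP z≈0.234.

>>> {"method": "carry_out", "body": {
  "steps": [
    [0,0,0.1,0],
    [0,0,0.1,0],
    [0,0,0.1,0],
    [0,0,0.1,0],
    [0,0,0.1,0],
    [0,0,0,0]
  ]
}}

```text
time: 12.37
tcp_pos: [0.5192, -0.1888, 0.2364]
tcp_rot: [0.0, 0.865, -0.502, -0.0]
force: [-0.3, -0.3, -0.0]
opening: 0.0004
gripper_force: 0.0
```

>>> {"method": "carry_out", "body": {
  "steps": [
    [0.03,0,0.05,0],
    [0,0,0.05,0],
    [0,0,0.05,0],
    [0,0,0.05,0],
    [0,0,0,0]
  ]
}}

```text
time: 12.78
tcp_pos: [0.5194, -0.189, 0.2346]
tcp_rot: [0.0, 0.865, -0.502, 0.0]
force: [-0.5, -0.7, 0.2]
opening: 0.0006
gripper_force: 0.0
```

```bash
python3 tilt.py 2>/dev/null
```

```text
-72 456 0.0607
18 272 0.0513
108 147 0.0505
198 452 0.0513
[ 0.5194 -0.189   0.2346] [-0.3   0.15 -0.32] 12.8333
```

Almost home, so I'll press until it's rigid and then hold.

>>> {"method": "carry_out", "body": {
  "steps": [
    [0.02,0,0.05,0],
    [0.02,0,0.05,0],
    [0.02,0,0.05,0],
    [0,0,0,0]
  ]
}}

```text
time: 13.17
tcp_pos: [0.5196, -0.1892, 0.234]
tcp_rot: [-0.0, 0.865, -0.502, -0.0]
force: [-2.5, 4.3, 7.0]
opening: 0.0006
gripper_force: 3.5
```

>>> {"method": "carry_out", "body": {
  "steps": [
    [0,0,0.05,0],
    [0,0,0.05,0],
    [0,0,0,0]
  ]
}}

```text
time: 13.42
tcp_pos: [0.5196, -0.1891, 0.2338]
tcp_rot: [0.0, 0.865, -0.502, -0.0]
force: [-3.9, 5.3, 11.5]
opening: 0.0002
gripper_force: 5.7
```

>>> {"method": "carry_out", "body": {
  "steps": [
    [-0.05,0,0,0],
    [-0.05,0,0,0],
    [0,0,0,0],
    [0,0,0,0],
    [0,0,0,0],
    [0,0,0,0],
    [0,0,0,0],
    [0,0,0,0],
    [0,0,0,0],
    [0,0,0,0]
  ]
}}

```text
time: 14.25
tcp_pos: [0.5194, -0.1889, 0.2339]
tcp_rot: [0.0, 0.865, -0.502, 0.001]
force: [-2.4, 0.7, 9.5]
opening: 0.0003
gripper_force: 4.8
```

>>> {"method": "carry_out", "body": {
  "steps": [
    [0,0,0,0],
    [0,0,0,0],
    [0,0,0,0],
    [0,0,0,0]
  ]
}}

```text
time: 14.58
tcp_pos: [0.5194, -0.1889, 0.2339]
tcp_rot: [0.0, 0.865, -0.502, 0.001]
force: [-4.0, -0.2, 9.5]
opening: 0.0003
gripper_force: 4.8
```

>>> {"method": "carry_out", "body": {
  "steps": [
    [0,0,-0.1,0],
    [0,0,-0.1,0],
    [0,0,-0.2,0],
    [0,0,-0.5,0],
    [0,0,-2,0],
    [0,0,-3,0],
    [0,0,-4,0],
    [0,0,-4,0],
    [0,0,-1,0],
    [0,0,0,0]
  ]
}}

```text
time: 15.42
tcp_pos: [0.5199, -0.1888, 0.3858]
tcp_rot: [-0.002, 0.865, -0.502, 0.004]
force: [-0.4, 0.9, -0.4]
opening: 0.0005
gripper_force: 0.0
```

```bash
python3 tilt.py 2>/dev/null;  python3 - <<'E'
from h import *
from plant import arm
p,d=arm.snapshot("scene"); z0=dict(np.load("pics/scene.npz"))
z={k:np.array(v) for k,v in arm.get_calibration("scene").items()}
for pp in(z0['p'],p):
    m=(pp.min(2)>165).astype(np.uint8); _,lab=cv2.connectedComponents(m,connectivity=4); f=(lab==lab[285,320]).astype(np.uint8)
    ct=max(cv2.findContours(f,0,1)[0],key=cv2.contourArea)
    print(f.sum(),cv2.approxPolyDP(cv2.convexHull(ct),6,True)[:,0].tolist(),world(z0,cv2.boxPoints(cv2.minAreaRect(ct)),zp=.055)[:,:2].round(4).tolist())
cv2.imwrite("pics/s3.png",p[...,::-1])
E
```

```text
-72 456 0.0608
18 278 0.0515
108 353 0.0505
198 446 0.0513
[ 0.5193 -0.1886  0.3829] [-0.1   0.39 -1.  ] 15.4667
5172 [[326, 225], [340, 287], [260, 303], [249, 234]] [[0.5112, -0.1733], [0.649, -0.2394], [0.5716, -0.3582], [0.4486, -0.2964]]
5186 [[326, 225], [340, 287], [260, 303], [246, 238]] [[0.5058, -0.1731], [0.6482, -0.2311], [0.5759, -0.3528], [0.449, -0.2975]]
```

View pics/s3.png

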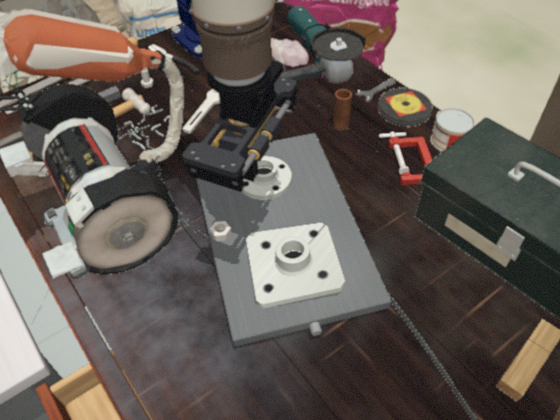

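The final view shows the square flange centred at (293,258), unmoved and rocked back. The nut at (220,231) and the round flange are where they started, and the gripper is clear, so I'm handing in.

```bash
python3 -c "
from plant import arm
print(arm.close_job())"
```

```text
the job is handed in; nothing more can be done
None
```

I pressed the raised corner home and held it, then did the same with the opposite corner so the flange rocked back, with no visible shift of the flange, round flange or nut; handed in at about 15.5 s with the gripper clear (no verdict was returned).

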